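# Line up mould inserts by size for the press changeover

### The arm

A 7-joint arm with a two-finger parallel gripper is mounted at the origin on the work surface. World frame = base frame: x ahead of the robot, y to its left, z up, the work surface at z = 0. Lengths are in m, angles in degrees, forces in N, time in s.
With the tool pointing down it reaches from about 0.4 to 0.925 m from the base axis. Payload 4.1 kg.
Tool frame: the origin (TCP) lies at the very end of the fingers, on their centre line; the grasp point (between the pads) lies 19 mm behind it; x points along the fingers, z is the direction in which the jaws open and shut, and the axes are right-handed (so a half turn about x gives the same grasp; the last joint's range is limited). The gripper opens to 85 mm and grips with 20 to 120 N. Pads are 22 mm wide; open, the fingers measure 114 mm over their backs; the gripper's body (76 mm by 85 mm) begins 54 mm behind the grasp point. The pads swing forward as they close: fully open they stand 13 mm farther back than shut.
Start: joints at [-77.75, 22.827, 2.584, 88.041, -1.071, 69.15, -2.905], TCP at [0.2, 0.619, 0.231] pointing down, gripper open.
Joint ranges: [-161.44, 161.44], [-28.35, 127.94], [-78.24, 83.42], [0, 140.83], [-78.03, 258.03], [13.02, 114.36], [-168.23, 168.23]. Speed limits (degrees/s): [147.25, 147.25, 180, 180, 180, 180, 180].

### API

Orientations are given as [roll, pitch, yaw] about the fixed x, y, z axes, in that order (R = Rz(yaw) Ry(pitch) Rx(roll)).
In Python, from bench import robot gives the robot as it stands.
- The arm moves only by the tool jog_arm, never from a script. Its argument "rows" is a list of rows, each a list of 5 numbers: the shift along the tool's x, y, z scaled (see below), then the turn about the tool's x scaled (see below), then the opening, from -1 (shut) to 1 (fully open), so that 0 is half open. A call has 1 to 12 rows; each row is the pose to reach, as a shift and turn from the pose commanded when the call began, along the tool's axes at that moment; what a row does not reach only later rows make up. The controller multiplies each number of a shift by 80 cm and each number of a turn by 2 rad. A row lasts 1/12 s, in which the tool goes at most 41.7 mm and 7.16 degrees, less where a joint would pass 70% of its speed; a pose out of reach is approached as far as the arm can. A call with a number of a shift or a turn outside -1 to 1 is refused whole. A call with a gripper value outside its range is refused whole. The fingers move at their own pace and stop on an object; "newtons" is the grip in N (left out, the last holds). Time passes only in rows, so rows that repeat a pose let the fingers close. It gives the time, the measured TCP pose, the force and the opening at its end, in the units of the state.
- robot.get_obs(): the state, without advancing time (a new reading comes with each control period).
- robot.camera(name): name is "scene" or "top" or "wrist"; returns a dict with "color" (400x640x3 uint8, red, green, blue), "fx", "fy", "cx", "cy" (pixels), "R" (3x3) and "t" (3): a world point X has camera coordinates R X + t. Camera axes: x right, y down, z forward; pixel columns grow to the right and rows downward; lengths in m; the calibration is good to about 2 mm. A picture is of the moment at which its call begins. There is no depth.
- robot.sign_off(): hands the job in, once; it reports no verdict.
The state is a dict: "time": time; "joint_positions": joint angles; "qd": joint speeds; "effort": joint torques, N m; "tcp_pos": TCP position; "tcp_rot": TCP orientation; "contact_force": force on the tool from outside, world axes, zero at the start; "wrist_torque": the same for the moment, N m; "finger_gap": opening from 0.0 (shut) to 1.0 (fully open).
Only numpy, scipy, OpenCV 4.12 (cv2) and the standard library are available. Lean on these libraries where they do the work, as an engineer would, in place of code of your own. Each camera call takes 0.05 s, during which the arm holds its last target.

### The job

Get the four white mould inserts ready for the press: stand them upright on the black pads of the aluminium plate, one centred on each pad, in order of size, with the smallest on the pad next to the black handle and the largest at the far end. Let go of them all and leave them standing still.

Things in the scene. Friction and masses are not known exactly. Their poses are not given: they have to be found in the camera images.
- insert_xs_center (a point): The smallest mould insert: a solid upright white plastic cylinder with a shallow dish in its top and a thin steel foot, 32 mm in diameter, 36 mm tall, loose, standing on the table. The point is its centre, 18 mm above its underside; z is its upright axis.
- insert_s_center (a point): The second smallest mould insert: a solid upright white plastic cylinder with a shallow dish in its top and a thin steel foot, 40 mm in diameter, 48 mm tall, loose, standing on the table. The point is its centre, 24 mm above its underside; z is its upright axis.
- insert_m_center (a point): The second largest mould insert: a solid upright white plastic cylinder with a shallow dish in its top and a thin steel foot, 48 mm in diameter, 60 mm tall, loose, standing on the table. The point is its centre, 30 mm above its underside; z is its upright axis.
- insert_l_center (a point): The largest mould insert: a solid upright white plastic cylinder with a shallow dish in its top and a thin steel foot, 56 mm in diameter, 72 mm tall, loose, standing on the table. The point is its centre, 36 mm above its underside; z is its upright axis.
- pad_a_top (a point): One of the four alike round black rubber pads, 64 mm in diameter and 3 mm thick, fixed 80 mm apart in a straight row on a flat aluminium plate (90 x 430 mm, 12 mm thick, lying on the table). The point is the centre of the pad's top face, 15 mm above the table; x runs across the plate, y along the row, z up. Which end of the row the handle is at changes from start to start.
- pad_b_top (a point): One of the four alike round black rubber pads, 64 mm in diameter and 3 mm thick, fixed 80 mm apart in a straight row on a flat aluminium plate (90 x 430 mm, 12 mm thick, lying on the table). The point is the centre of the pad's top face, 15 mm above the table; x runs across the plate, y along the row, z up. Which end of the row the handle is at changes from start to start.
- pad_c_top (a point): One of the four alike round black rubber pads, 64 mm in diameter and 3 mm thick, fixed 80 mm apart in a straight row on a flat aluminium plate (90 x 430 mm, 12 mm thick, lying on the table). The point is the centre of the pad's top face, 15 mm above the table; x runs across the plate, y along the row, z up. Which end of the row the handle is at changes from start to start.
- pad_d_top (a point): One of the four alike round black rubber pads, 64 mm in diameter and 3 mm thick, fixed 80 mm apart in a straight row on a flat aluminium plate (90 x 430 mm, 12 mm thick, lying on the table). The point is the centre of the pad's top face, 15 mm above the table; x runs across the plate, y along the row, z up. Which end of the row the handle is at changes from start to start.
- handle: The black bow handle fixed to one end of the plate, standing up 40 mm from the plate and spanning 80 mm across it, 75 mm beyond the centre of the end pad. The origin is the centre of its underside, on the plate's top (12 mm above the table). The other end of the plate has a low steel stop bar (12 mm high) instead. The plate, pads, handle and bar are fixed.
Not all that is in view belongs to the job. Leave any red look-alike of the part that bears insert_s_center alone. Leave any turquoise or yellow look-alike of the part that bears insert_l_center alone.

How it is judged (in metres and radians):
At the end, for the whole second after the job is handed in: Counting from the pad nearest the handle, the inserts stand smallest, second smallest, second largest, largest, one per pad: each centre within 12 mm (horizontally) of its pad's centre, resting on the pad (less than 5 mm too high), upright within 0.1 rad, and at rest (under 0.02 m/s) (((horizontal distance between handle and pad_a_top below 0.12 m and horizontal distance between insert_xs_center and pad_a_top below 0.012 m and z of insert_xs_center in the frame of pad_a_top below 0.023 m and horizontal distance between insert_s_center and pad_b_top below 0.012 m and z of insert_s_center in the frame of pad_b_top below 0.029 m and horizontal distance between insert_m_center and pad_c_top below 0.012 m and z of insert_m_center in the frame of pad_c_top below 0.035 m and horizontal distance between insert_l_center and pad_d_top below 0.012 m and z of insert_l_center in the frame of pad_d_top below 0.041 m) or (horizontal distance between handle and pad_d_top below 0.12 m and horizontal distance between insert_xs_center and pad_d_top below 0.012 m and z of insert_xs_center in the frame of pad_d_top below 0.023 m and horizontal distance between insert_s_center and pad_c_top below 0.012 m and z of insert_s_center in the frame of pad_c_top below 0.029 m and horizontal distance between insert_m_center and pad_b_top below 0.012 m and z of insert_m_center in the frame of pad_b_top below 0.035 m and horizontal distance between insert_l_center and pad_a_top below 0.012 m and z of insert_l_center in the frame of pad_a_top below 0.041 m)) and angle between each of insert_xs_center, insert_s_center, insert_m_center, insert_l_center's own z axis and vertical below 0.1 rad and linear speed of each of insert_xs, insert_s, insert_m, insert_l below 0.02 m/s); the robot touches nothing.
It also fails if it takes over 112 s, if anything falls off the work surface, if the arm or the gripper's body presses on something with over 40 N, if the wrist force passes 120 N, or if a joint passes its speed limit or range.

## Working session

There is one attempt and no reset: what is moved stays moved. The work goes in short steps, Python scripts to look and compute and a tool call to move; the robot and the scene stay as the last step left them, time stands still between calls to the robot, and variables do not carry over. Pictures are saved under pics/ and viewed, and the job is handed in when it is done.

Besides the shell and the picture viewer there is one more tool, called after "Request:" by a JSON object that holds its "fn" and its "kwargs". jog_arm: Moves the arm, as the interface text tells. Shifts and turns lie within -1 to 1; 1 stands for 80 cm of shift or 2 rad of turn. Its arguments: {"type":"object","properties":{"rows":{"type":"array"},"newtons":{"type":"number"}},"required":["rows"]}

```bash
mkdir -p pics; python3 - <<'E'
from bench import robot
import cv2
o=robot.get_obs(); print(o)
for n in("scene","top","wrist"):
    c=robot.camera(n); cv2.imwrite(f"pics/{n}0.png",c["color"][:,:,::-1]); print(n,c["fx"],c["cx"],c["cy"],c["R"],c["t"])
E
```

```text
{'time': 0.0, 'joint_positions': array([-77.74894854,  22.87315423,   2.57872793,  88.11295415,
        -1.07285234,  69.14962598,  -2.90587999]), 'qd': array([ 0.03295938, -0.01870513,  0.04449718, -0.08631855, -0.02203452,
       -0.06303222, -0.06061991]), 'effort': array([-7.96640743e-04, -4.75118494e+01,  1.36440799e+00, -2.54219466e+01,
        1.15377334e-02,  9.38402431e-03, -1.64952877e-05]), 'tcp_pos': array([0.19979794, 0.61787642, 0.23025846]), 'tcp_rot': array([-176.98992006,   89.88840496, -104.90690059]), 'contact_force': array([ 0.27688881, -0.08345114,  0.54704651]), 'wrist_torque': array([-0.03015911,  0.00195608, -0.00722382]), 'finger_gap': 0.998912126915566}
scene 366.25380945455106 318.1404077945907 203.25259385992453 [[ 0.76977935  0.63822835 -0.01021332]
 [ 0.47642692 -0.585129   -0.65623277]
 [-0.42480247  0.50028854 -0.75448939]] [-0.43485751 -0.20323888  1.12296269]
top 454.1095362880151 311.98117712564846 194.8724797638047 [[-0.0291408  -0.99957388  0.00169355]
 [-0.98498611  0.02842702 -0.17027702]
 [ 0.17015632 -0.00663013 -0.98539478]] [0.01533589 0.53909368 1.2978537 ]
wrist 314.0836180562341 318.5343765220508 198.53392712016174 [[ 3.07894359e-01  9.51420545e-01  9.96631466e-05]
 [ 9.00287320e-01 -2.91380734e-01  3.23388326e-01]
 [ 3.07707337e-01 -9.94797158e-02 -9.46266337e-01]] [-0.64975486 -0.04199337  0.38024539]
```

View pics/top0.png

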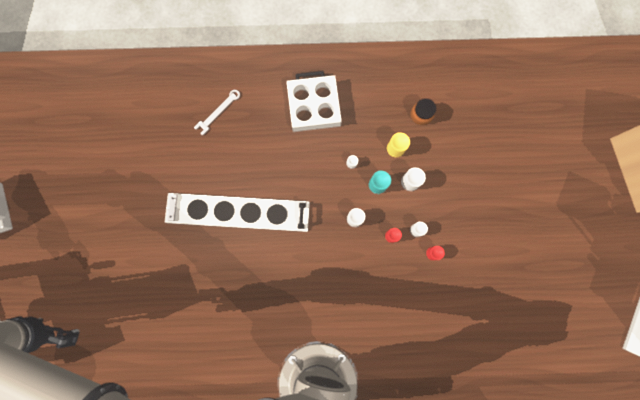

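View pics/scene0.png

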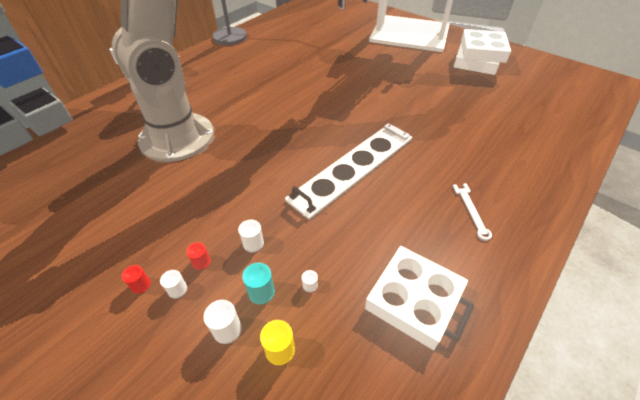

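View pics/wrist0.png

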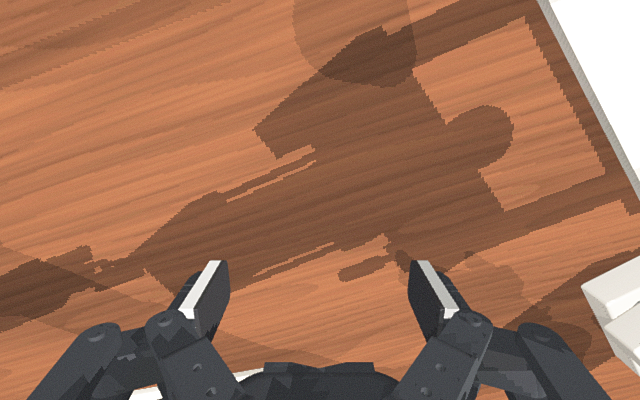

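Candidates in the top view: white cylinders at (352,161) for xs, (419,229) for s, (356,217) for m and (414,179) for l. Look-alikes to leave: red (394,235) and (436,253), turquoise (380,182), yellow (399,145). Also in view: a brown jar (424,111), a white tray (314,102) and a wrench. The plate's black handle is at its right end (303,215), and the bar is at (173,207).

```bash
cat > h.py <<'E'
import numpy as np, cv2
from bench import robot
def ray(c,u,v,z):
    R=np.array(c["R"]);t=np.array(c["t"]);C=-R.T@t
    d=R.T@np.array([(u-c["cx"])/c["fx"],(v-c["cy"])/c["fy"],1]); return C+d*(z-C[2])/d[2]
def proj(c,X):
    p=np.array(c["R"])@np.array(X)+np.array(c["t"]); return c["fx"]*p[0]/p[2]+c["cx"],c["fy"]*p[1]/p[2]+c["cy"]
def blobs(m,amin=30,amax=1e9):
    n,l,s,ce=cv2.connectedComponentsWithStats(m.astype(np.uint8)*255,connectivity=4)
    return [(tuple(np.round(ce[i],2)),tuple(s[i])) for i in range(1,n) if amin<s[i][4]<amax]
def white(im,s=70,v=90):
    h=cv2.cvtColor(im,cv2.COLOR_RGB2HSV); return (h[...,1]<s)&(h[...,2]>v)
def tri(c1,p1,c2,p2):
    P=[]
    for c in(c1,c2):
        K=np.array([[c["fx"],0,c["cx"]],[0,c["fy"],c["cy"]],[0,0,1]]);P.append(K@np.c_[c["R"],c["t"]])
    X=cv2.triangulatePoints(P[0],P[1],np.array(p1,float).reshape(2,1),np.array(p2,float).reshape(2,1)).ravel();return X[:3]/X[3]
E
python3 - <<'E'
from h import *
t=robot.camera("top");s=robot.camera("scene")
ct=t["color"][125:270,150:460];cv2.imwrite("pics/ct.png",cv2.resize(ct[:,:,::-1],None,fx=2.5,fy=2.5,interpolation=0))
bt=blobs(white(t["color"]),50,900);bs=blobs(white(s["color"]),80,3000)
print("T",bt);print("S",bs)
H={'xs':(.036,(352,161)),'s':(.048,(419,229)),'m':(.06,(356,217)),'l':(.072,(414,179))}
for k,(h,p) in H.items():
    b=min(bt,key=lambda b:np.hypot(b[0][0]-p[0],b[0][1]-p[1]))
    X=ray(t,*b[0],h/2); q=proj(s,X)
    b2=min(bs,key=lambda b:np.hypot(b[0][0]-q[0],b[0][1]-q[1]))
    print(k,b[0],b[1][2:],X.round(4),b2[0],b2[1][2:],ray(s,*b2[0],h/2).round(4),tri(t,b[0],s,b2[0]).round(4))
for c,n,roi in((t,"T",(175,185,140,70)),(s,"S",(280,120,135,95))):
    x,y,w,h=roi; g=c["color"].max(2)[y:y+h,x:x+w]<75
    for b in blobs(g,60,600): 
        u,v=b[0][0]+x,b[0][1]+y; print(n,round(u,1),round(v,1),b[1],ray(c,u,v,.015).round(4))
E
```

```text
T [((np.float64(216.95), np.float64(111.94)), (np.int32(194), np.int32(89), np.int32(47), np.int32(46), np.int32(433))), ((np.float64(351.91), np.float64(161.35)), (np.int32(346), np.int32(155), np.int32(13), np.int32(14), np.int32(138))), ((np.float64(413.0), np.float64(178.72)), (np.int32(401), np.int32(167), np.int32(25), np.int32(24), np.int32(444))), ((np.float64(4.03), np.float64(212.24)), (np.int32(0), np.int32(183), np.int32(13), np.int32(50), np.int32(390))), ((np.float64(355.73), np.float64(217.12)), (np.int32(347), np.int32(208), np.int32(19), np.int32(19), np.int32(290))), ((np.float64(418.62), np.float64(228.92)), (np.int32(410), np.int32(221), np.int32(19), np.int32(16), np.int32(226))), ((np.float64(633.52), np.float64(333.37)), (np.int32(622), np.int32(298), np.int32(18), np.int32(59), np.int32(547))), ((np.float64(55.5), np.float64(340.33)), (np.int32(49), np.int32(337), np.int32(14), np.int32(8), np.int32(58))), ((np.float64(113.26), np.float64(396.38)), (np.int32(98), np.int32(392), np.int32(32), np.int32(8), np.int32(165)))]
S [((np.float64(237.59), np.float64(17.
[... 1197 characters left out ...]
.int32(19), np.int32(16), np.int32(226)) [ 0.4314 -0.3143  0.024 ] (np.float64(173.4), np.float64(283.5)) (np.int32(27), np.int32(29), np.int32(555)) [ 0.4298 -0.3113  0.024 ] [ 0.4314 -0.3127  0.0273]
m (np.float64(355.73), np.float64(217.12)) (np.int32(19), np.int32(19), np.int32(290)) [ 0.4713 -0.1284  0.03  ] (np.float64(250.9), np.float64(235.29)) (np.int32(26), np.int32(34), np.int32(642)) [ 0.4687 -0.1248  0.03  ] [ 0.4711 -0.1274  0.0346]
l (np.float64(413.0), np.float64(178.72)) (np.int32(25), np.int32(24), np.int32(444)) [ 0.5815 -0.305   0.036 ] (np.float64(222.46), np.float64(321.15)) (np.int32(37), np.int32(44), np.int32(1223)) [ 0.5782 -0.3016  0.036 ] [ 0.5806 -0.3031  0.0418]
```

View pics/ct.png

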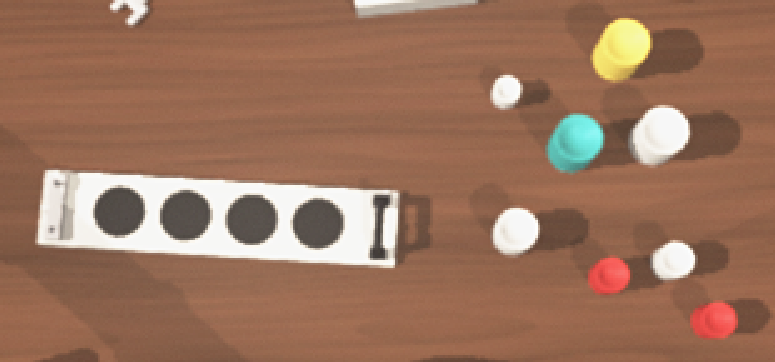

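```bash
cat >> h.py <<'E'
from scipy.spatial.transform import Rotation as Ro
def pads(c,roi,vmax=110):
    x,y,w,h=roi; hs=cv2.cvtColor(c["color"],cv2.COLOR_RGB2HSV)[y:y+h,x:x+w]
    g=(hs[...,2]<vmax)&(hs[...,1]<90)
    return [(b[0][0]+x,b[0][1]+y,b[1]) for b in blobs(g,25,700)]
def toolR(o): return Ro.from_euler("xyz",o["tcp_rot"],degrees=True).as_matrix()
E
python3 - <<'E'
from h import *
o=robot.get_obs(); print(toolR(o).round(3))
for n,roi in(("top",(175,185,140,50)),("scene",(280,120,135,95))):
    c=robot.camera(n)
    for u,v,s in pads(c,roi): print(n,round(u,1),round(v,1),s[2:],ray(c,u,v,.015).round(4))
t=robot.camera("top")
# reds/turq/yellow
h=cv2.cvtColor(t["color"],cv2.COLOR_RGB2HSV)
for nm,lo,hi,z in(("red",0,4,.024),("yel",22,35,.036),("turq",80,95,.036)):
    for b in blobs((h[...,0]>=lo)&(h[...,0]<=hi)&(h[...,1]>150)&(h[...,2]>110),40): print(nm,b[0],b[1][2:],ray(t,*b[0],z).round(3))
E
```

```text
[[-0.    -0.951  0.308]
 [-0.001  0.308  0.951]
 [-1.    -0.    -0.001]]
top 197.2 209.1 (np.int32(19), np.int32(19), np.int32(288)) [0.5111 0.3464 0.015 ]
top 223.7 210.8 (np.int32(19), np.int32(19), np.int32(283)) [0.5039 0.2665 0.015 ]
top 250.1 212.3 (np.int32(19), np.int32(19), np.int32(283)) [0.4969 0.1871 0.015 ]
top 301.2 214.9 (np.int32(8), np.int32(25), np.int32(83)) [0.4846 0.0335 0.015 ]
top 276.7 213.9 (np.int32(20), np.int32(19), np.int32(287)) [0.4896 0.1074 0.015 ]
scene 301.3 197.6 (np.int32(25), np.int32(25), np.int32(128)) [0.4721 0.0449 0.015 ]
red (np.float64(392.93), np.float64(234.9)) (np.int32(17), np.int32(15), np.int32(191)) [ 0.416 -0.237  0.024]
red (np.float64(434.91), np.float64(252.7)) (np.int32(19), np.int32(14), np.int32(215)) [ 0.36  -0.357  0.024]
```

```bash
cat >> h.py <<'E'
def plan(x,y,z,jaw=None):
    o=robot.get_obs();R=toolR(o);d=R.T@(np.array([x,y,z])-o["tcp_pos"])
    s="shift %s rows>=%.1f"%((d/.8).round(4),np.linalg.norm(d)/.0417)
    if jaw is not None:
        a=np.degrees(np.arctan2(R[1,2],R[0,2])); w=(jaw-a+90)%180-90
        s+=" turn %.4f or %.4f rows>=%.1f (jaw now %.1f)"%(-np.radians(w)/2,-np.radians(w-180*np.sign(w))/2,abs(w)/7.16,a)
    print("t=%.2f"%o["time"],o["tcp_pos"].round(4),s)
E
python3 -c "
from h import *
plan(.5,.2,.30,-5)"
```

```text
t=0.40 [0.2    0.6184 0.2312] shift [-0.0859 -0.5178 -0.3823] rows>=12.5 turn 0.6727 or -0.8981 rows>=10.8 (jaw now 72.1)
```

Request:
{"fn": "jog_arm", "kwargs": {"rows": [[-0.086,-0.5178,-0.3823,0.6727,1],[-0.086,-0.5178,-0.3823,0.6727,1],[-0.086,-0.5178,-0.3823,0.6727,1],[-0.086,-0.5178,-0.3823,0.6727,1],[-0.086,-0.5178,-0.3823,0.6727,1],[-0.086,-0.5178,-0.3823,0.6727,1],[-0.086,-0.5178,-0.3823,0.6727,1],[-0.086,-0.5178,-0.3823,0.6727,1],[-0.086,-0.5178,-0.3823,0.6727,1],[-0.086,-0.5178,-0.3823,0.6727,1],[-0.086,-0.5178,-0.3823,0.6727,1],[-0.086,-0.5178,-0.3823,0.6727,1]]}}

```text
time: 1.4
tcp_pos: [0.4896, 0.214, 0.2982]
tcp_rot: [62.7, 89.9, 57.5]
contact_force: [0.6, -0.5, 0.1]
finger_gap: 1.002
```

Request:
{"fn": "jog_arm", "kwargs": {"rows": [[0,0,0,0,1],[0,0,0,0,1],[0,0,0,0,1]]}}

```text
time: 1.65
tcp_pos: [0.4884, 0.2164, 0.2975]
tcp_rot: [125.0, 89.9, 120.0]
contact_force: [-0.0, 1.0, -0.2]
finger_gap: 1.0
```

```bash
python3 - <<'E'
from h import *
o=robot.get_obs();print(o["joint_positions"].round(1),o["tcp_pos"],o["tcp_rot"])
c=robot.camera("wrist");cv2.imwrite("pics/w1.png",c["color"][:,:,::-1])
print(-np.array(c["R"]).T@c["t"])
for p in((.4896,.1074),(.4969,.1871),(.5039,.2665),(.5111,.3464)): print(proj(c,(*p,.015)))
plan(.471,-.128,.2,-5)
E
```

```text
[-53.6   9.1  28.7  99.1  -4.6  73.  -28.8] [0.48839573 0.21635112 0.29745587] [125.01782591  89.93708043 120.02803206]
[0.49577182 0.29904785 0.4406267 ]
(np.float64(325.52398419115764), np.float64(229.03190553417977))
(np.float64(326.1579648390766), np.float64(176.55441643062287))
(np.float64(326.66129178856386), np.float64(117.82404958105917))
(np.float64(327.36060365542113), np.float64(50.90703524123049))
t=1.70 [0.4879 0.2172 0.2973] shift [ 0.1213 -0.4318  0.0157] rows>=8.6 turn 0.0011 or -1.5697 rows>=0.0 (jaw now -4.9)
```

View pics/w1.png

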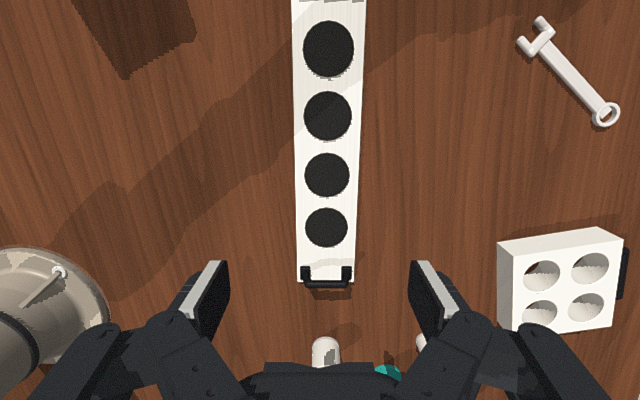

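```bash
python3 - <<'E'
from h import *
c=robot.camera("wrist")
for u,v,s in pads(c,(280,0,100,300),90): print(round(u,1),round(v,1),s[2:],ray(c,u,v,.015).round(4))
o=robot.get_obs();print(o["tcp_pos"],o["qd"].round(2)); plan(.471,-.128,.2,-5)
E
```

```text
325.6 279.6 (np.int32(51), np.int32(22), np.int32(585)) [0.4825 0.022  0.015 ]
[0.4877268  0.21755162 0.29717212] [-0.42  0.03 -0.02  0.06  0.14 -0.02 -0.01]
t=1.75 [0.4877 0.2176 0.2972] shift [ 0.1213 -0.4322  0.0155] rows>=8.6 turn 0.0016 or -1.5692 rows>=0.0 (jaw now -4.8)
```

Request:
{"fn": "jog_arm", "kwargs": {"rows": [[0.1213,-0.4318,0.0157,0,1],[0.1213,-0.4318,0.0157,0,1],[0.1213,-0.4318,0.0157,0,1],[0.1213,-0.4318,0.0157,0,1],[0.1213,-0.4318,0.0157,0,1],[0.1213,-0.4318,0.0157,0,1],[0.1213,-0.4318,0.0157,0,1],[0.1213,-0.4318,0.0157,0,1],[0.1213,-0.4318,0.0157,0,1],[0.1213,-0.4318,0.0157,0,1],[0.1213,-0.4318,0.0157,0,1],[0.1213,-0.4318,0.0157,0,1]]}}

```text
time: 2.75
tcp_pos: [0.4717, -0.1273, 0.2004]
tcp_rot: [103.6, 89.9, 98.8]
contact_force: [0.7, -0.1, 0.8]
finger_gap: 1.0
```

Request:
{"fn": "jog_arm", "kwargs": {"rows": [[0,0,0,0,1],[0,0,0,0,1],[0,0,0,0,1]]}}

```text
time: 3.0
tcp_pos: [0.4717, -0.128, 0.2007]
tcp_rot: [51.7, 90.0, 46.9]
contact_force: [0.5, -0.1, -0.5]
finger_gap: 1.004
```

```bash
python3 - <<'E'
from h import *
c=robot.camera("wrist");cv2.imwrite("pics/w2.png",c["color"][:,:,::-1])
o=robot.get_obs();print(o["joint_positions"].round(1),o["tcp_pos"],o["qd"].round(2))
print(proj(c,(.471,-.128,.06)),proj(c,(.471,-.128,.0)))
plan(.471,-.128,.05,-5)
E
```

```text
[-28.4  10.1  43.4 112.6  -8.   60.3  13.7] [ 0.47155825 -0.12832508  0.20063148] [ 0.37  0.09  0.41  0.04 -0.07 -0.07  0.04]
(np.float64(317.34615728111595), np.float64(185.59666249161916)) (np.float64(317.44882226645694), np.float64(170.54464251281806))
t=3.05 [ 0.4716 -0.1283  0.2006] shift [ 0.1883  0.0003 -0.0008] rows>=3.6 turn 0.0011 or -1.5697 rows>=0.0 (jaw now -4.9)
```

View pics/w2.png

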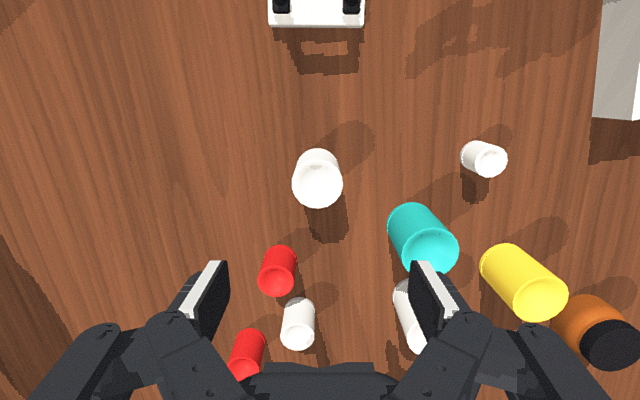

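Request:
{"fn": "jog_arm", "kwargs": {"rows": [[0.05,0,-0.001,0,1],[0.1,0,-0.001,0,1],[0.15,0,-0.001,0,1],[0.19,0,-0.001,0,1],[0.215,0,-0.001,0,1],[0.232,0,-0.001,0,1],[0.232,0,-0.001,0,1],[0.232,0,-0.001,0,1]]}}

```text
time: 3.72
tcp_pos: [0.4702, -0.1291, 0.0146]
tcp_rot: [179.8, 89.9, 174.8]
contact_force: [0.7, -1.6, 1.1]
finger_gap: 1.0
```

Request:
{"fn": "jog_arm", "kwargs": {"rows": [[0,0,0,0,-1],[0,0,0,0,-1],[0,0,0,0,-1],[0,0,0,0,-1],[0,0,0,0,-1],[0,0,0,0,-1],[0,0,0,0,-1],[0,0,0,0,-1]], "newtons": 50}}

```text
time: 4.38
tcp_pos: [0.4714, -0.1294, 0.0162]
tcp_rot: [21.0, 89.9, 16.0]
contact_force: [-1.9, 1.7, 6.6]
finger_gap: 0.553
```

```bash
python3 - <<'E'
from h import *
o=robot.get_obs();print(o["joint_positions"].round(1),o["tcp_pos"],o["finger_gap"],o["contact_force"])
plan(.5039,.2665,.13,-5)
E
```

```text
[-17.7  27.2  34.3 121.4 -24.8  38.1  28.5] [ 0.47141674 -0.12935909  0.01616739] 0.5533196741003877 [-1.86106496  1.66929478  6.60437421]
t=4.38 [ 0.4714 -0.1294  0.0162] shift [-0.1419  0.4966 -0.0023] rows>=9.9 turn 0.0001 or -1.5707 rows>=0.0 (jaw now -5.0)
```

Request:
{"fn": "jog_arm", "kwargs": {"rows": [[-0.04,0,0,0,-1],[-0.09,0,0,0,-1],[-0.13,0.02,0,0,-1],[-0.14,0.06,0,0,-1],[-0.14,0.11,0,0,-1],[-0.14,0.16,0,0,-1],[-0.14,0.21,0,0,-1],[-0.14,0.26,0,0,-1],[-0.14,0.31,-0.001,0,-1],[-0.14,0.36,-0.001,0,-1],[-0.14,0.41,-0.001,0,-1],[-0.14,0.45,-0.002,0,-1]]}}

```text
time: 5.38
tcp_pos: [0.4998, 0.2333, 0.1273]
tcp_rot: [74.2, 89.9, 69.3]
contact_force: [1.8, 0.6, -0.3]
finger_gap: 0.548
```

```bash
python3 - <<'E'
from h import *
plan(.5039,.2665,.13,-5)
c=robot.camera("wrist");cv2.imwrite("pics/w3.png",c["color"][:,:,::-1])
plan(.5039,.2665,.13,-5)
E
```

```text
t=5.38 [0.4998 0.2333 0.1273] shift [-0.0033  0.0417  0.0016] rows>=0.8 turn 0.0013 or -1.5695 rows>=0.0 (jaw now -4.8)
t=5.43 [0.4996 0.2416 0.1271] shift [-0.0034  0.0314  0.003 ] rows>=0.6 turn 0.0056 or -1.5652 rows>=0.1 (jaw now -4.4)
```

View pics/w3.png

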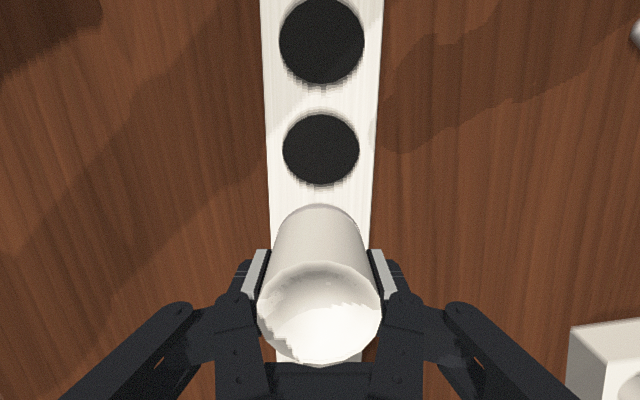

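Request:
{"fn": "jog_arm", "kwargs": {"rows": [[-0.003,0.031,0.002,0.001,-1],[-0.003,0.031,0.002,0.001,-1],[-0.003,0.031,0.002,0.001,-1],[-0.003,0.031,0.002,0.001,-1],[-0.003,0.031,0.002,0.001,-1]]}}

```text
time: 5.85
tcp_pos: [0.5039, 0.2521, 0.1293]
tcp_rot: [-116.6, 90.0, -121.8]
contact_force: [-0.5, -0.6, -1.3]
finger_gap: 0.547
```

```bash
python3 - <<'E'
from h import *
o=robot.get_obs()
c=robot.camera("wrist");cv2.imwrite("pics/w4.png",c["color"][:,:,::-1])
cv2.imwrite("pics/w4c.png",cv2.resize(c["color"][180:390,200:440,::-1],None,fx=3,fy=2.8))
print(ray(c,319,314,o["tcp_pos"][2]+.044), o["tcp_pos"])
print(proj(c,(*o["tcp_pos"][:2],o["tcp_pos"][2]+.044)))
plan(.5039,.2665,.031,-5)
E
```

```text
[0.50449146 0.25527247 0.1733306 ] [0.503868   0.25209209 0.1293306 ]
(np.float64(318.1378696490184), np.float64(320.9616825875755))
t=5.90 [0.5039 0.2522 0.1294] shift [ 0.1229  0.0179 -0.0016] rows>=2.4 turn -0.0022 or 1.5686 rows>=0.0 (jaw now -5.2)
```

View pics/w4c.png

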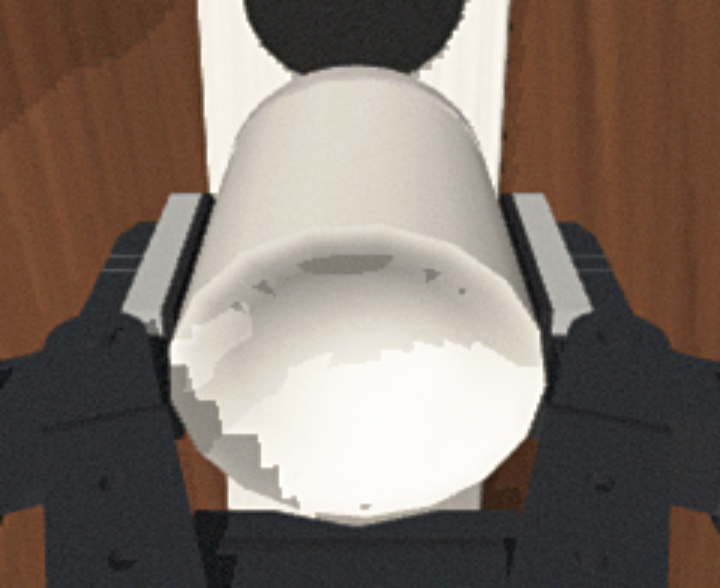

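Request:
{"fn": "jog_arm", "kwargs": {"rows": [[0,0.0155,-0.001,-0.002,-1],[0,0.0155,-0.001,-0.002,-1],[0.05,0.0155,-0.001,-0.002,-1],[0.085,0.0155,-0.001,-0.002,-1],[0.105,0.0155,-0.001,-0.002,-1],[0.117,0.0155,-0.001,-0.002,-1],[0.12,0.0155,-0.001,-0.002,-1],[0.12,0.0155,-0.001,-0.002,-1],[0.12,0.0155,-0.001,-0.002,-1]]}}

```text
time: 6.65
tcp_pos: [0.5053, 0.2669, 0.0344]
tcp_rot: [37.3, 89.9, 32.4]
contact_force: [0.1, 0.2, -1.4]
finger_gap: 0.552
```

```bash
python3 - <<'E'
from h import *
o=robot.get_obs();print(o["contact_force"])
plan(.5039,.2645,.0312,-5)
E
```

```text
[ 0.07870296  0.19156482 -1.35729054]
t=6.65 [0.5053 0.2669 0.0344] shift [ 0.004  -0.0031 -0.0015] rows>=0.1 turn 0.0010 or -1.5698 rows>=0.0 (jaw now -4.9)
```

Request:
{"fn": "jog_arm", "kwargs": {"rows": [[0.002,-0.003,-0.0015,0.001,-1],[0.004,-0.003,-0.0015,0.001,-1],[0.004,-0.003,-0.0015,0.001,-1],[0.004,-0.003,-0.0015,0.001,-1]]}}

```text
time: 6.98
tcp_pos: [0.5036, 0.2641, 0.0312]
tcp_rot: [42.0, 89.9, 37.0]
contact_force: [-2.4, -1.7, 6.2]
finger_gap: 0.553
```

Resting on the pad. Release and lift.

Request:
{"fn": "jog_arm", "kwargs": {"rows": [[0,0,0,0,0.4],[0,0,0,0,1],[0,0,0,0,1],[0,0,0,0,1],[0,0,0,0,1],[-0.04,0,0,0,1],[-0.09,0,0,0,1],[-0.14,0,0,0,1],[-0.19,0,0,0,1],[-0.23,0,0,0,1],[-0.23,-0.03,0,0,1],[-0.23,-0.06,0,0,1]]}}

```text
time: 7.98
tcp_pos: [0.5, 0.2179, 0.2165]
tcp_rot: [40.9, 89.7, 36.1]
contact_force: [-0.4, -0.8, -1.0]
finger_gap: 0.998
```

```bash
python3 - <<'E'
from h import *
c=robot.camera("wrist");cv2.imwrite("pics/w5.png",c["color"][:,:,::-1])
for p in((.504,.2665,.075),(.504,.2665,.015)): print(proj(c,p))
print(robot.get_obs()["joint_positions"].round(0))
plan(.431,-.314,.21,-24)
E
```

```text
(np.float64(317.3764690460545), np.float64(133.22234488096947))
(np.float64(317.26918387856927), np.float64(126.50756396674734))
[-59.  15.  38. 105. -10.  63. -23.]
t=8.03 [0.499  0.2097 0.2154] shift [ 0.0078 -0.6597 -0.0243] rows>=12.7 turn 0.1632 or -1.4076 rows>=2.6 (jaw now -5.3)
```

View pics/w5.png

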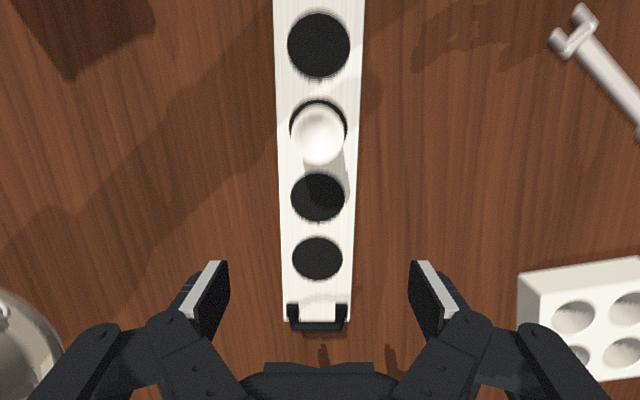

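m stands centred at (318,135), on pad 3. Next is s.

Request:
{"fn": "jog_arm", "kwargs": {"rows": [[0,-0.66,-0.024,0.163,1],[0,-0.66,-0.024,0.163,1],[0,-0.66,-0.024,0.163,1],[0,-0.66,-0.024,0.163,1],[0,-0.66,-0.024,0.163,1],[0,-0.66,-0.024,0.163,1],[0,-0.66,-0.024,0.163,1],[0,-0.66,-0.024,0.163,1],[0,-0.66,-0.024,0.163,1],[0,-0.66,-0.024,0.163,1],[0,-0.66,-0.024,0.163,1],[0,-0.66,-0.024,0.163,1]]}}

```text
time: 9.03
tcp_pos: [0.4364, -0.2815, 0.2139]
tcp_rot: [80.4, 90.0, 56.8]
contact_force: [1.5, -0.5, 0.0]
finger_gap: 0.999
```

Request:
{"fn": "jog_arm", "kwargs": {"rows": [[0,0,0,0,1],[0,0,0,0,1],[0,0,0,0,1],[0,0,0,0,1]]}}

```text
time: 9.37
tcp_pos: [0.4376, -0.2781, 0.2137]
tcp_rot: [127.7, 89.9, 104.2]
contact_force: [0.8, 0.2, -0.8]
finger_gap: 0.998
```

```bash
python3 - <<'E'
from h import *
c=robot.camera("wrist");cv2.imwrite("pics/w6.png",c["color"][:,:,::-1])
for p in((.431,-.314,.048),(.431,-.314,.0)): print(proj(c,p))
print(robot.get_obs()["joint_positions"].round(0))
plan(.431,-.3135,.21,-24)
E
```

```text
(np.float64(326.36454880191076), np.float64(211.4984561549621))
(np.float64(325.42804691843725), np.float64(197.1156628476517))
[-19.  16.  56. 108. -15.  63.  19.]
t=9.42 [ 0.4378 -0.2779  0.2137] shift [ 0.0046 -0.0442  0.01  ] rows>=0.9 turn 0.0045 or -1.5663 rows>=0.1 (jaw now -23.5)
```

View pics/w6.png

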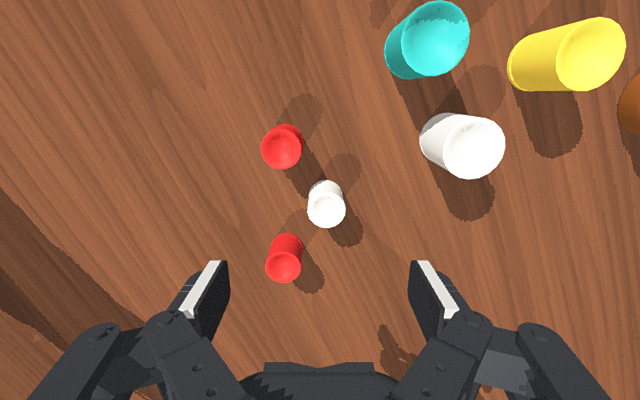

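Request:
{"fn": "jog_arm", "kwargs": {"rows": [[0,-0.043,0.01,0.0045,1],[0,-0.043,0.01,0.0045,1],[0,-0.043,0.01,0.0045,1],[0.02,-0.043,0.01,0.0045,1],[0.06,-0.043,0.01,0.0045,1],[0.11,-0.043,0.01,0.0045,1],[0.14,-0.043,0.01,0.0045,1],[0.14,-0.043,0.01,0.0045,1],[0.14,-0.043,0.01,0.0045,1]]}}

```text
time: 10.17
tcp_pos: [0.4306, -0.3128, 0.1015]
tcp_rot: [167.1, 89.9, 143.0]
contact_force: [0.4, -0.2, 1.5]
finger_gap: 0.998
```

```bash
python3 - <<'E'
from h import *
plan(.431,-.3125,.011,-24)
E
```

```text
t=10.17 [ 0.4306 -0.3128  0.1015] shift [0.1131 0.0005 0.0005] rows>=2.2 turn -0.0006 or 1.5702 rows>=0.0 (jaw now -24.1)
```

Request:
{"fn": "jog_arm", "kwargs": {"rows": [[0.04,0,0,0,1],[0.075,0,0,0,1],[0.1,0,0,0,1],[0.112,0,0,0,1],[0.112,0,0,0,1],[0.112,0,0,0,-1],[0.112,0,0,0,-1],[0.112,0,0,0,-1],[0.112,0,0,0,-1],[0.112,0,0,0,-1],[0.112,0,0,0,-1],[0.112,0,0,0,-1]], "newtons": 50}}

```text
time: 11.17
tcp_pos: [0.4315, -0.3152, 0.014]
tcp_rot: [13.8, 89.9, -10.4]
contact_force: [-0.1, 1.6, 6.0]
finger_gap: 0.46
```

Request:
{"fn": "jog_arm", "kwargs": {"rows": [[0,0,0,0,-1],[0,0,0,0,-1],[0,0,0,0,-1]]}}

```text
time: 11.42
tcp_pos: [0.4315, -0.3153, 0.014]
tcp_rot: [13.4, 89.9, -10.8]
contact_force: [-0.5, 1.1, 6.3]
finger_gap: 0.456
```

```bash
python3 - <<'E'
from h import *
plan(.497,.187,.15,-5)
E
```

```text
t=11.42 [ 0.4315 -0.3153  0.014 ] shift [-0.1701  0.6063 -0.1823] rows>=12.6 turn -0.1675 or 1.4033 rows>=2.7 (jaw now -24.2)
```

Request:
{"fn": "jog_arm", "kwargs": {"rows": [[-0.05,0,0,0,-1],[-0.1,0,0,0,-1],[-0.15,0.03,-0.009,0,-1],[-0.17,0.08,-0.024,-0.02,-1],[-0.17,0.13,-0.039,-0.05,-1],[-0.17,0.18,-0.054,-0.08,-1],[-0.17,0.23,-0.07,-0.11,-1],[-0.17,0.28,-0.085,-0.14,-1],[-0.17,0.33,-0.1,-0.167,-1],[-0.17,0.38,-0.115,-0.167,-1],[-0.17,0.43,-0.13,-0.167,-1],[-0.17,0.48,-0.145,-0.167,-1]]}}

```text
time: 12.42
tcp_pos: [0.4809, 0.0773, 0.1492]
tcp_rot: [62.5, 89.9, 57.4]
contact_force: [1.1, 0.2, -1.1]
finger_gap: 0.455
```

Request:
{"fn": "jog_arm", "kwargs": {"rows": [[0,0.045,-0.014,0,-1],[0,0.09,-0.027,0,-1],[0,0.12,-0.036,0,-1],[0,0.12,-0.036,0,-1],[0,0.12,-0.036,0,-1],[0,0.12,-0.036,0,-1]]}}

```text
time: 12.92
tcp_pos: [0.4609, 0.1724, 0.1487]
tcp_rot: [-38.5, 90.0, -43.6]
contact_force: [0.0, -1.2, -1.1]
finger_gap: 0.451
```

```bash
python3 - <<'E'
from h import *
o=robot.get_obs()
c=robot.camera("wrist");cv2.imwrite("pics/w7.png",c["color"][:,:,::-1])
cv2.imwrite("pics/w7c.png",cv2.resize(c["color"][180:390,200:440,::-1],None,fx=3,fy=2.8))
print(proj(c,(*o["tcp_pos"][:2],o["tcp_pos"][2]+.034)))
R=toolR(o)
for k in(.002,.004): print(k,proj(c,o["tcp_pos"]+R@[-.034,k,0]))
plan(.497,.1855,.029,-5)
E
```

```text
(np.float64(318.1716265487123), np.float64(304.22368699857424))
0.002 (np.float64(318.14102631335993), np.float64(300.1317242042365))
0.004 (np.float64(318.13757951880154), np.float64(296.017214127329))
t=12.97 [0.4611 0.1719 0.1487] shift [0.1496 0.0211 0.0431] rows>=3.0 turn -0.0017 or 1.5691 rows>=0.0 (jaw now -5.2)
```

View pics/w7c.png

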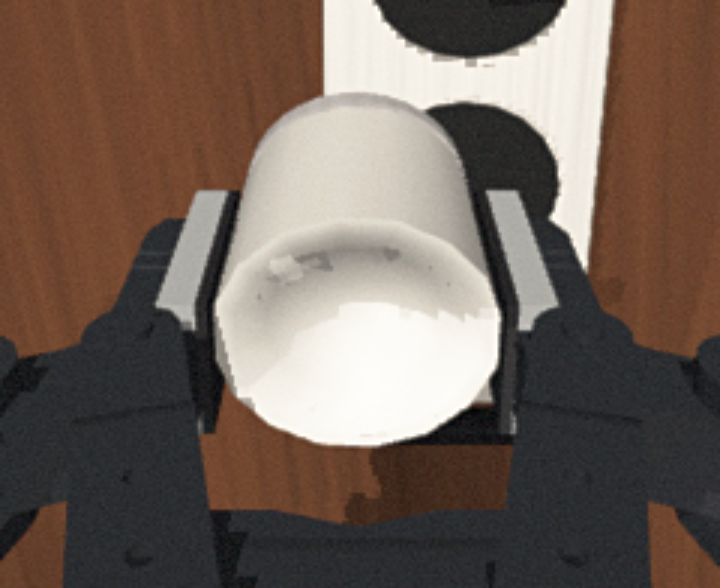

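Request:
{"fn": "jog_arm", "kwargs": {"rows": [[0,0.0196,0.043,-0.001,-1],[0,0.0196,0.043,-0.001,-1],[0,0.0196,0.043,-0.001,-1],[0.04,0.0196,0.043,-0.001,-1],[0.08,0.0196,0.043,-0.001,-1],[0.115,0.0196,0.043,-0.001,-1],[0.135,0.0196,0.043,-0.001,-1],[0.142,0.0196,0.043,-0.001,-1],[0.142,0.0196,0.043,-0.001,-1],[0.142,0.0196,0.043,-0.001,-1]]}}

```text
time: 13.8
tcp_pos: [0.4972, 0.1853, 0.0358]
tcp_rot: [26.0, 89.9, 20.9]
contact_force: [0.3, -0.2, -1.4]
finger_gap: 0.455
```

```bash
python3 - <<'E'
from h import *
plan(.497,.1843,.029,-5)
E
```

```text
t=13.80 [0.4972 0.1853 0.0358] shift [ 0.0085 -0.0013 -0.0001] rows>=0.2 turn -0.0003 or 1.5705 rows>=0.0 (jaw now -5.0)
```

Request:
{"fn": "jog_arm", "kwargs": {"rows": [[0.004,-0.001,0,0,-1],[0.0085,-0.001,0,0,-1],[0.0085,-0.001,0,0,-1],[0.0085,-0.001,0,0,-1]]}}

```text
time: 14.13
tcp_pos: [0.4976, 0.1856, 0.029]
tcp_rot: [29.2, 89.8, 24.2]
contact_force: [1.0, -0.1, 3.2]
finger_gap: 0.457
```

Request:
{"fn": "jog_arm", "kwargs": {"rows": [[0,0,0,0,0.3],[0,0,0,0,1],[0,0,0,0,1],[0,0,0,0,1],[0,0,0,0,1],[-0.04,0,0,0,1],[-0.09,0,0,0,1],[-0.14,0,0,0,1],[-0.19,0,0,0,1],[-0.22,-0.04,0,0,1],[-0.22,-0.09,0,0,1],[-0.22,-0.14,0,0,1]]}}

```text
time: 15.13
tcp_pos: [0.4878, 0.0734, 0.206]
tcp_rot: [31.4, 89.7, 26.7]
contact_force: [-0.3, -1.3, -0.4]
finger_gap: 1.001
```

```bash
python3 - <<'E'
from h import *
c=robot.camera("wrist");cv2.imwrite("pics/w8.png",c["color"][:,:,::-1])
for p in((.497,.187,.063),(.497,.187,.015)): print(proj(c,p))
plan(.644,-.125,.20,-5)
E
```

```text
(np.float64(317.02459674298564), np.float64(53.37396997500099))
(np.float64(317.0043432902262), np.float64(59.23387376732512))
t=15.18 [0.4858 0.0624 0.2052] shift [ 0.0074 -0.2141  0.2194] rows>=5.9 turn -0.0045 or 1.5662 rows>=0.1 (jaw now -5.5)
```

View pics/w8.png

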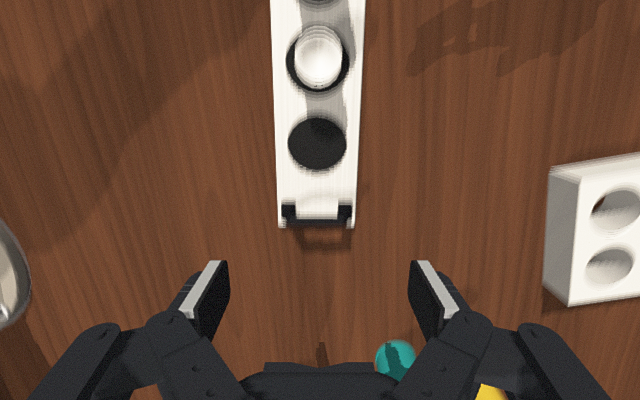

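s stands centred on pad 2 at (318,58). Next is xs.

Request:
{"fn": "jog_arm", "kwargs": {"rows": [[0.007,-0.214,0.2194,-0.004,1],[0.007,-0.214,0.2194,-0.004,1],[0.007,-0.214,0.2194,-0.004,1],[0.007,-0.214,0.2194,-0.004,1],[0.007,-0.214,0.2194,-0.004,1],[0.007,-0.214,0.2194,-0.004,1],[0.007,-0.214,0.2194,-0.004,1],[0.007,-0.214,0.2194,-0.004,1],[0.007,-0.214,0.2194,-0.004,1],[0.007,-0.214,0.2194,-0.004,1]]}}

```text
time: 16.02
tcp_pos: [0.6463, -0.1101, 0.1981]
tcp_rot: [124.3, 89.9, 120.0]
contact_force: [0.6, 1.4, 0.7]
finger_gap: 0.997
```

```bash
python3 - <<'E'
from h import *
c=robot.camera("wrist");cv2.imwrite("pics/w9.png",c["color"][:,:,::-1])
for p in((.644,-.125,.036),(.644,-.125,.0)): print(proj(c,p))
m=white(c["color"],60,110)
for b in blobs(m[60:260,230:410],200): print(b, ray(c,b[0][0]+230,b[0][1]+60,.018))
plan(.644,-.125,.008,-5)
E
```

```text
(np.float64(317.1227572753716), np.float64(193.8533297565299))
(np.float64(317.2527192173048), np.float64(184.1192678068004))
((np.float64(87.42), np.float64(129.48)), (np.int32(72), np.int32(110), np.int32(32), np.int32(39), np.int32(976))) [ 0.64418073 -0.1258474   0.018     ]
t=16.07 [ 0.6464 -0.1099  0.1983] shift [ 0.2379 -0.0194 -0.0015] rows>=4.6 turn 0.0056 or -1.5652 rows>=0.1 (jaw now -4.4)
```

View pics/w9.png

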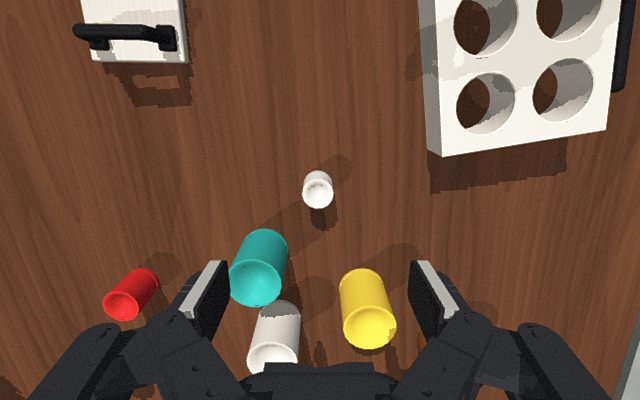

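Request:
{"fn": "jog_arm", "kwargs": {"rows": [[0,-0.0196,-0.0015,0.0056,1],[0.05,-0.0196,-0.0015,0.0056,1],[0.1,-0.0196,-0.0015,0.0056,1],[0.15,-0.0196,-0.0015,0.0056,1],[0.19,-0.0196,-0.0015,0.0056,1],[0.2,-0.0196,-0.0015,0.0056,1],[0.2,-0.0196,-0.0015,0.0056,1],[0.2,-0.0196,-0.0015,0.0056,1]]}}

```text
time: 16.73
tcp_pos: [0.6452, -0.1283, 0.04]
tcp_rot: [-17.2, 89.9, -22.4]
contact_force: [-0.1, 0.7, 0.4]
finger_gap: 1.001
```

```bash
python3 - <<'E'
from h import *
plan(.644,-.1255,.007,-5)
E
```

```text
t=16.73 [ 0.6452 -0.1283  0.04  ] shift [ 0.0413  0.0034 -0.0019] rows>=0.8 turn -0.0012 or 1.5696 rows>=0.0 (jaw now -5.1)
```

Request:
{"fn": "jog_arm", "kwargs": {"rows": [[0.02,0.0034,-0.0019,0,1],[0.041,0.0034,-0.0019,0,1],[0.041,0.0034,-0.0019,0,1],[0.041,0.0034,-0.0019,0,-1],[0.041,0.0034,-0.0019,0,-1],[0.041,0.0034,-0.0019,0,-1],[0.041,0.0034,-0.0019,0,-1],[0.041,0.0034,-0.0019,0,-1],[0.041,0.0034,-0.0019,0,-1],[0.041,0.0034,-0.0019,0,-1],[0.041,0.0034,-0.0019,0,-1],[0.041,0.0034,-0.0019,0,-1]], "newtons": 40}}

```text
time: 17.73
tcp_pos: [0.6441, -0.1251, 0.0071]
tcp_rot: [6.1, 89.9, 0.9]
contact_force: [-1.1, 0.3, 5.2]
finger_gap: 0.362
```

Request:
{"fn": "jog_arm", "kwargs": {"rows": [[0,0,0,0,-1],[0,0,0,0,-1],[0,0,0,0,-1]]}}

```text
time: 17.98
tcp_pos: [0.6441, -0.1251, 0.0071]
tcp_rot: [4.5, 89.9, -0.7]
contact_force: [-1.2, -0.8, 5.9]
finger_gap: 0.36
```

```bash
python3 - <<'E'
from h import *
plan(.4896,.1060,.15,-5)
E
```

```text
t=17.98 [ 0.6441 -0.1251  0.0071] shift [-0.179   0.2705 -0.2179] rows>=7.5 turn -0.0012 or 1.5696 rows>=0.0 (jaw now -5.1)
```

Request:
{"fn": "jog_arm", "kwargs": {"rows": [[-0.05,0,0,0,-1],[-0.1,0,0,0,-1],[-0.15,0.02,-0.016,0,-1],[-0.178,0.06,-0.048,0,-1],[-0.178,0.1,-0.08,0,-1],[-0.178,0.14,-0.113,0,-1],[-0.178,0.18,-0.145,0,-1],[-0.178,0.22,-0.177,0,-1],[-0.178,0.25,-0.205,0,-1],[-0.178,0.27,-0.218,0,-1],[-0.178,0.27,-0.218,0,-1],[-0.178,0.27,-0.218,0,-1]]}}

```text
time: 18.98
tcp_pos: [0.4883, 0.1072, 0.1482]
tcp_rot: [78.9, 90.0, 73.9]
contact_force: [0.7, -0.2, -0.5]
finger_gap: 0.36
```

```bash
python3 - <<'E'
from h import *
o=robot.get_obs()
c=robot.camera("wrist")
cv2.imwrite("pics/w10c.png",cv2.resize(c["color"][180:390,200:440,::-1],None,fx=3,fy=2.8))
R=toolR(o)
for k in(0,.002,.004): print(k,proj(c,o["tcp_pos"]+R@[-.029,k,0]))
plan(.4896,.106,.022,-5)
E
```

```text
0 (np.float64(318.19282648525797), np.float64(296.7577592582078))
0.002 (np.float64(318.18985411292465), np.float64(292.7917034284734))
0.004 (np.float64(318.1868531427259), np.float64(288.7874892798401))
t=19.03 [0.489  0.1057 0.1483] shift [0.1579 0.0004 0.0006] rows>=3.0 turn -0.0009 or 1.5699 rows>=0.0 (jaw now -5.1)
```

View pics/w10c.png

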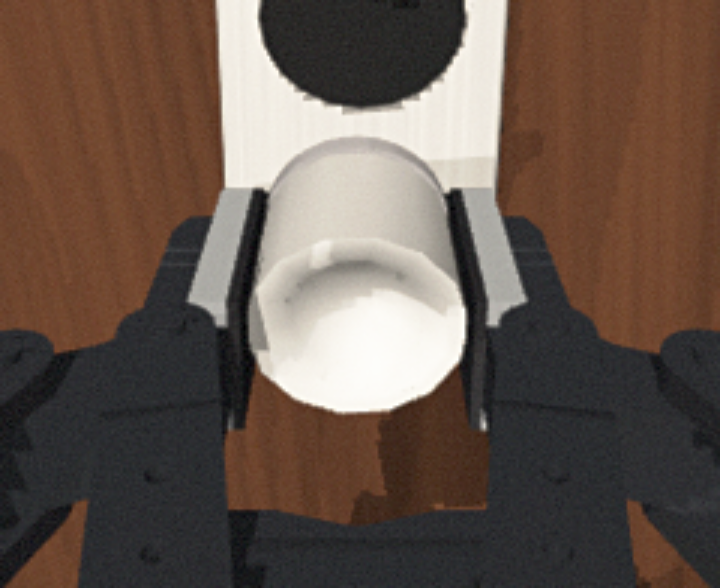

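Request:
{"fn": "jog_arm", "kwargs": {"rows": [[0,0.0015,0,0,-1],[0.04,0.0015,0,0,-1],[0.08,0.0015,0,0,-1],[0.115,0.0015,0,0,-1],[0.14,0.0015,0,0,-1],[0.15,0.0015,0,0,-1],[0.15,0.0015,0,0,-1],[0.15,0.0015,0,0,-1],[0.15,0.0015,0,0,-1]]}}

```text
time: 19.78
tcp_pos: [0.4905, 0.1068, 0.0294]
tcp_rot: [19.5, 89.8, 14.3]
contact_force: [-0.7, -0.4, 0.2]
finger_gap: 0.364
```

```bash
python3 - <<'E'
from h import *
plan(.4896,.107,.0222,-5)
E
```

```text
t=19.78 [0.4905 0.1068 0.0294] shift [ 0.009   0.0001 -0.0011] rows>=0.2 turn -0.0017 or 1.5691 rows>=0.0 (jaw now -5.2)
```

Request:
{"fn": "jog_arm", "kwargs": {"rows": [[0.005,0,-0.001,0,-1],[0.009,0,-0.001,0,-1],[0.009,0,-0.001,0,-1],[0.009,0,-0.001,0,-1],[0.009,0,-0.001,0,-1]]}}

```text
time: 20.2
tcp_pos: [0.4891, 0.1077, 0.022]
tcp_rot: [44.9, 89.9, 39.7]
contact_force: [-0.6, -0.0, 6.0]
finger_gap: 0.364
```

Request:
{"fn": "jog_arm", "kwargs": {"rows": [[0,0,0,0,0.1],[0,0,0,0,1],[0,0,0,0,1],[0,0,0,0,1],[0,0,0,0,1],[0,0,0,0,1],[-0.04,0,0,0,1],[-0.09,0,0,0,1],[-0.14,0,0,0,1],[-0.19,0,0,0,1],[-0.23,-0.03,0,0,1],[-0.25,-0.07,0,0,1]]}}

```text
time: 21.2
tcp_pos: [0.4856, 0.0536, 0.2247]
tcp_rot: [28.6, 89.6, 23.8]
contact_force: [0.2, -0.4, -0.0]
finger_gap: 1.0
```

```bash
python3 - <<'E'
from h import *
c=robot.camera("wrist");cv2.imwrite("pics/w11.png",c["color"][:,:,::-1])
for p in((.4896,.1074,.051),(.4896,.1074,.015)): print(proj(c,p))
plan(.581,-.31,.24,-30)
E
```

```text
(np.float64(316.5284201053437), np.float64(123.94436821724427))
(np.float64(316.49333754917023), np.float64(120.89553412277398))
t=21.25 [0.4855 0.0437 0.2263] shift [-0.0164 -0.4286  0.1612] rows>=8.8 turn 0.2139 or -1.3569 rows>=3.4 (jaw now -5.5)
```

View pics/w11.png

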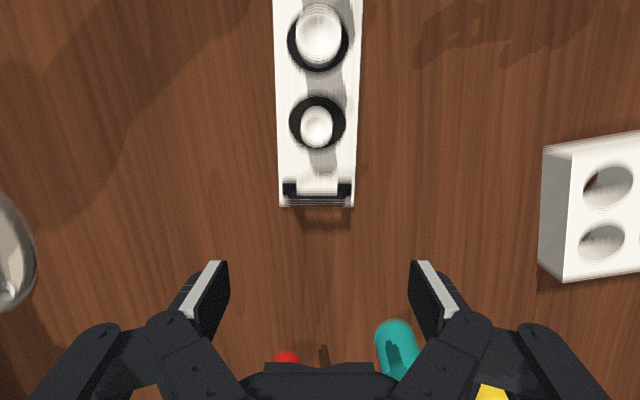

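xs stands centred on the handle-end pad at (317,127). Next is l.

Request:
{"fn": "jog_arm", "kwargs": {"rows": [[-0.016,-0.4286,0.1612,0.214,1],[-0.016,-0.4286,0.1612,0.214,1],[-0.016,-0.4286,0.1612,0.214,1],[-0.016,-0.4286,0.1612,0.214,1],[-0.016,-0.4286,0.1612,0.214,1],[-0.016,-0.4286,0.1612,0.214,1],[-0.016,-0.4286,0.1612,0.214,1],[-0.016,-0.4286,0.1612,0.214,1],[-0.016,-0.4286,0.1612,0.214,1],[-0.016,-0.4286,0.1612,0.214,1],[-0.016,-0.4286,0.1612,0.214,1],[-0.016,-0.4286,0.1612,0.214,1]]}}

```text
time: 22.25
tcp_pos: [0.5806, -0.301, 0.2328]
tcp_rot: [156.7, 89.9, 127.0]
contact_force: [0.7, 0.7, 0.4]
finger_gap: 0.998
```

```bash
python3 - <<'E'
from h import *
c=robot.camera("wrist");cv2.imwrite("pics/w12.png",c["color"][:,:,::-1])
for p in((.581,-.304,.072),(.581,-.304,.0)): print(proj(c,p))
plan(.581,-.304,.12,-30)
E
```

```text
(np.float64(320.5120317739753), np.float64(182.27957930487983))
(np.float64(320.2333003333649), np.float64(166.30173287183692))
t=22.30 [ 0.581  -0.3     0.2329] shift [ 0.1412 -0.0045  0.0027] rows>=2.7 turn 0.0036 or -1.5672 rows>=0.1 (jaw now -29.6)
```

View pics/w12.png

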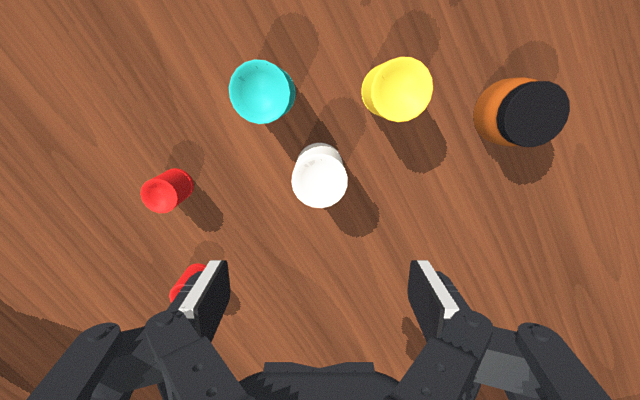

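Request:
{"fn": "jog_arm", "kwargs": {"rows": [[0,-0.0025,0.002,0.0036,1],[0.03,-0.0025,0.002,0.0036,1],[0.08,-0.0025,0.002,0.0036,1],[0.13,-0.0025,0.002,0.0036,1],[0.15,-0.0025,0.002,0.0036,1],[0.15,-0.0025,0.002,0.0036,1],[0.15,-0.0025,0.002,0.0036,1],[0.15,-0.0025,0.002,0.0036,1]]}}

```text
time: 22.97
tcp_pos: [0.5826, -0.3043, 0.1156]
tcp_rot: [3.6, 89.8, -26.4]
contact_force: [0.0, -0.3, 0.3]
finger_gap: 0.998
```

```bash
python3 - <<'E'
from h import *
plan(.5815,-.302,.022,-30)
E
```

```text
t=22.97 [ 0.5826 -0.3043  0.1156] shift [ 0.117   0.0018 -0.0029] rows>=2.2 turn -0.0000 or 1.5708 rows>=0.0 (jaw now -30.0)
```

Request:
{"fn": "jog_arm", "kwargs": {"rows": [[0.03,0.002,-0.002,0,1],[0.07,0.002,-0.002,0,1],[0.105,0.002,-0.002,0,1],[0.116,0.002,-0.002,0,1],[0.116,0.002,-0.002,0,1],[0.116,0.002,-0.002,0,-1],[0.116,0.002,-0.002,0,-1],[0.116,0.002,-0.002,0,-1],[0.116,0.002,-0.002,0,-1],[0.116,0.002,-0.002,0,-1],[0.116,0.002,-0.002,0,-1],[0.116,0.002,-0.002,0,-1]], "newtons": 60}}

```text
time: 23.97
tcp_pos: [0.5821, -0.3032, 0.0237]
tcp_rot: [7.6, 89.8, -22.5]
contact_force: [-0.3, 1.1, 7.0]
finger_gap: 0.646
```

Request:
{"fn": "jog_arm", "kwargs": {"rows": [[0,0,0,0,-1],[0,0,0,0,-1],[0,0,0,0,-1]]}}

```text
time: 24.22
tcp_pos: [0.5821, -0.3032, 0.0237]
tcp_rot: [7.4, 89.8, -22.7]
contact_force: [-0.3, 0.0, 6.8]
finger_gap: 0.643
```

```bash
python3 - <<'E'
from h import *
plan(.5111,.344,.15,-5)
plan(.5,.1,.17,-5)
E
```

```text
t=24.22 [ 0.5821 -0.3032  0.0237] shift [-0.1595  0.6557 -0.4815] rows>=15.9 turn -0.2188 or 1.3520 rows>=3.5 (jaw now -30.1)
t=24.22 [ 0.5821 -0.3032  0.0237] shift [-0.184   0.3848 -0.3406] rows>=10.5 turn -0.2188 or 1.3520 rows>=3.5 (jaw now -30.1)
```

Request:
{"fn": "jog_arm", "kwargs": {"rows": [[-0.05,0,0,0,-1],[-0.1,0,0,0,-1],[-0.15,0,0,0,-1],[-0.19,0.01,-0.009,0,-1],[-0.195,0.045,-0.04,-0.04,-1],[-0.195,0.08,-0.07,-0.08,-1],[-0.195,0.115,-0.1,-0.12,-1],[-0.195,0.15,-0.13,-0.16,-1],[-0.195,0.185,-0.165,-0.2,-1],[-0.195,0.22,-0.195,-0.219,-1],[-0.195,0.26,-0.23,-0.219,-1],[-0.195,0.295,-0.26,-0.219,-1]]}}

```text
time: 25.22
tcp_pos: [0.518, 0.0085, 0.1774]
tcp_rot: [75.1, 89.9, 70.1]
contact_force: [0.7, -0.0, -2.8]
finger_gap: 0.641
```

```bash
python3 - <<'E'
from h import *
plan(.5111,.344,.18,-5)
E
```

```text
t=25.22 [0.518  0.0085 0.1774] shift [-0.0025  0.417  -0.045 ] rows>=8.0 turn 0.0001 or -1.5707 rows>=0.0 (jaw now -5.0)
```

Request:
{"fn": "jog_arm", "kwargs": {"rows": [[0,0.05,-0.006,0,-1],[0,0.1,-0.012,0,-1],[0,0.15,-0.018,0,-1],[0,0.2,-0.024,0,-1],[0,0.25,-0.03,0,-1],[0,0.3,-0.035,0,-1],[0,0.34,-0.04,0,-1],[0,0.37,-0.042,0,-1],[0,0.385,-0.042,0,-1],[0,0.385,-0.042,0,-1],[0,0.385,-0.042,0,-1],[0,0.385,-0.042,0,-1]]}}

```text
time: 26.22
tcp_pos: [0.5127, 0.3132, 0.1772]
tcp_rot: [-75.5, 89.9, -80.7]
contact_force: [0.5, -0.5, -2.0]
finger_gap: 0.643
```

```bash
python3 - <<'E'
from h import *
o=robot.get_obs()
c=robot.camera("wrist")
cv2.imwrite("pics/w13c.png",cv2.resize(c["color"][180:390,200:440,::-1],None,fx=3,fy=2.8))
R=toolR(o)
for k in(0,.002,.004): print(k,proj(c,o["tcp_pos"]+R@[-.0483,k,0]))
plan(.5111,.344,.0387,-5)
E
```

```text
0 (np.float64(318.11881306632824), np.float64(328.8104674753941))
0.002 (np.float64(318.114524735937), np.float64(324.39574702765765))
0.004 (np.float64(318.1101885913446), np.float64(319.93180314947847))
t=26.27 [0.5128 0.3131 0.1772] shift [ 0.1731  0.0384 -0.0056] rows>=3.4 turn -0.0018 or 1.5690 rows>=0.0 (jaw now -5.2)
```

View pics/w13c.png

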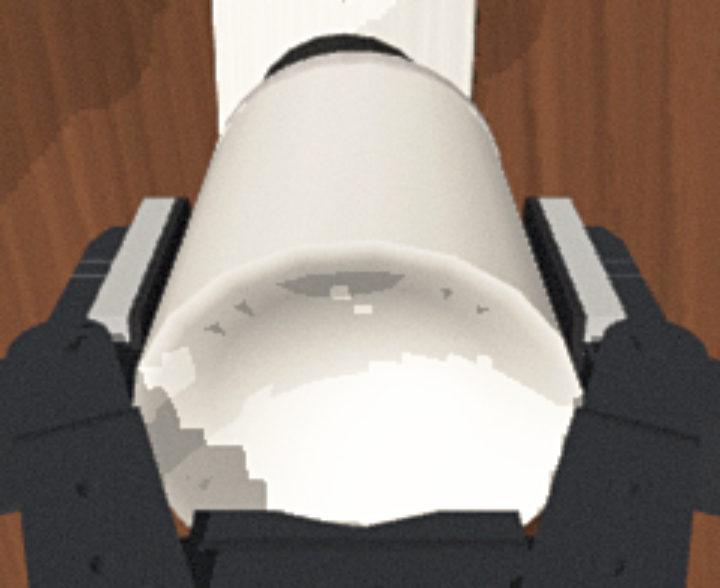

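Request:
{"fn": "jog_arm", "kwargs": {"rows": [[0,0.039,-0.0056,-0.001,-1],[0,0.039,-0.0056,-0.001,-1],[0,0.039,-0.0056,-0.001,-1],[0.04,0.039,-0.0056,-0.001,-1],[0.08,0.039,-0.0056,-0.001,-1],[0.12,0.039,-0.0056,-0.001,-1],[0.145,0.039,-0.0056,-0.001,-1],[0.16,0.039,-0.0056,-0.001,-1],[0.165,0.039,-0.0056,-0.001,-1],[0.165,0.039,-0.0056,-0.001,-1],[0.165,0.039,-0.0056,-0.001,-1]]}}

```text
time: 27.18
tcp_pos: [0.5117, 0.3476, 0.0463]
tcp_rot: [34.7, 89.9, 29.8]
contact_force: [-0.3, -0.2, -1.3]
finger_gap: 0.642
```

```bash
python3 - <<'E'
from h import *
plan(.5111,.3444,.0387,-5)
E
```

```text
t=27.18 [0.5117 0.3476 0.0463] shift [ 0.0095 -0.004  -0.0004] rows>=0.2 turn 0.0008 or -1.5700 rows>=0.0 (jaw now -4.9)
```

Request:
{"fn": "jog_arm", "kwargs": {"rows": [[0,-0.004,0,0,-1],[0.004,-0.004,0,0,-1],[0.0095,-0.004,0,0,-1],[0.0095,-0.004,0,0,-1],[0.0095,-0.004,0,0,-1],[0.0095,-0.004,0,0,-1]]}}

```text
time: 27.68
tcp_pos: [0.5113, 0.3449, 0.0387]
tcp_rot: [40.8, 89.9, 36.0]
contact_force: [-0.6, -0.7, 7.3]
finger_gap: 0.641
```

Request:
{"fn": "jog_arm", "kwargs": {"rows": [[0,0,0,0,0.5],[0,0,0,0,1],[0,0,0,0,1],[0,0,0,0,1],[0,0,0,0,1],[-0.04,0,0,0,1],[-0.09,0,0,0,1],[-0.14,0,0,0,1],[-0.19,0,0,0,1],[-0.24,0,0,0,1],[-0.28,-0.03,0,0,1],[-0.3,-0.08,0,0,1]]}}

```text
time: 28.68
tcp_pos: [0.5061, 0.2869, 0.2809]
tcp_rot: [43.0, 89.5, 38.6]
contact_force: [0.5, -0.2, -0.1]
finger_gap: 1.001
```

Request:
{"fn": "jog_arm", "kwargs": {"rows": [[0,-0.05,0,0,1],[0,-0.1,0,0,1],[0,-0.15,0,0,1],[0,-0.18,0,0,1],[0,-0.18,0,0,1],[0,-0.18,0,0,1],[0,-0.18,0,0,1],[0,-0.18,0,0,1]]}}

```text
time: 29.35
tcp_pos: [0.4925, 0.1403, 0.2766]
tcp_rot: [151.7, 90.0, 147.0]
contact_force: [1.3, -0.0, 0.0]
finger_gap: 0.998
```

```bash
python3 - <<'E'
from h import *
c=robot.camera("wrist");cv2.imwrite("pics/w14.png",c["color"][:,:,::-1])
s=robot.camera("scene");cv2.imwrite("pics/s14c.png",cv2.resize(s["color"][80:240,260:440,::-1],None,fx=3.5,fy=3.5))
t=robot.camera("top");cv2.imwrite("pics/t14c.png",cv2.resize(t["color"][170:250,150:330,::-1],None,fx=4,fy=4))
for (x,y),h in zip(((.4896,.1074),(.4969,.1871),(.5039,.2665),(.5111,.3464)),(.036,.048,.06,.072)):
    print([np.round(proj(k,(x,y,.015+h)),1) for k in(c,s,t)])
print(robot.get_obs())
E
```

```text
[array([318. , 191.8]), array([322.1, 177.2]), array([275.7, 212.4])]
[array([318.6, 126.4]), array([343.5, 158.4]), array([247.9, 210.1])]
[array([319.1,  45.9]), array([363.6, 140.7]), array([219.8, 207.9])]
[array([319.8, -56.9]), array([382.7, 123.9]), array([190.9, 205.6])]
{'time': 29.5, 'joint_positions': array([-68.46841906,  10.13092716,  54.55277729, 104.04439576,
        -8.71489907,  70.26475963, -16.10498214]), 'qd': array([ 0.17204558, -0.07592276,  0.45463485,  0.03791096,  0.10555808,
        0.01305723,  0.03905095]), 'effort': array([ 6.38296036e-02, -2.22502059e+01,  4.05138105e+00, -2.53403145e+01,
        1.41247694e-02,  3.02381850e-03, -6.18265331e-04]), 'tcp_pos': array([0.4925597 , 0.13986585, 0.27653446]), 'tcp_rot': array([-89.20161344,  89.95871209, -93.92941407]), 'contact_force': array([-0.00803143,  0.63982417, -0.87607767]), 'wrist_torque': array([ 0.02286481, -0.03889896, -0.02548058]), 'finger_gap': 0.9997312974980502}
```

View pics/w14.png

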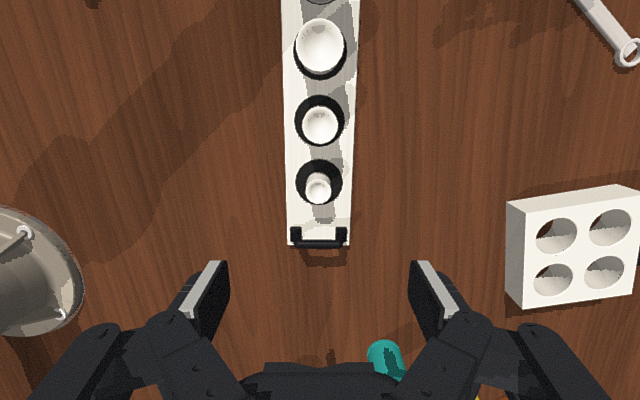

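View pics/s14c.png

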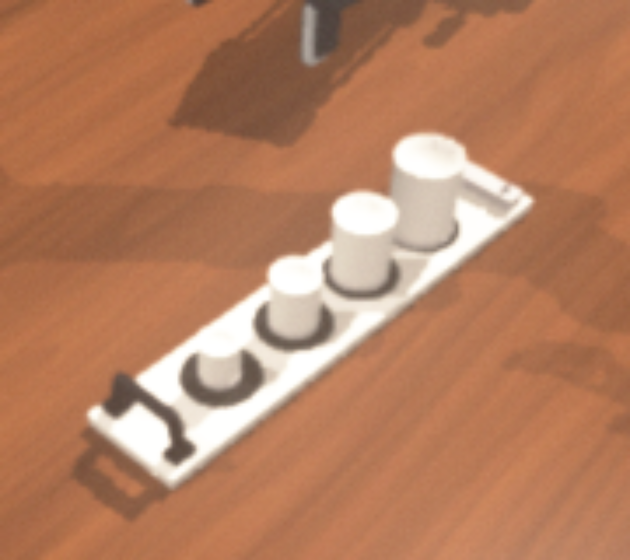

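View pics/t14c.png

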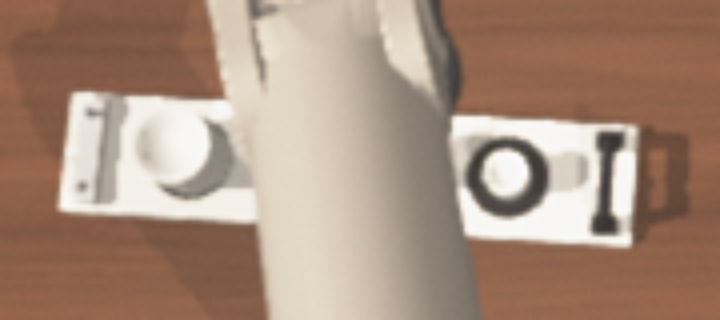

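Order and pads look right: in w14, xs is at (318,187), s at (320,123) and m at (320,45). I'll check l more closely.

Request:
{"fn": "jog_arm", "kwargs": {"rows": [[-0.02,0.04,0,0,1],[-0.04,0.08,0,0,1],[-0.05,0.12,0,0,1],[-0.05,0.12,0,0,1],[-0.05,0.12,0,0,1],[-0.05,0.12,0,0,1]]}}

```text
time: 30.0
tcp_pos: [0.5005, 0.2342, 0.3163]
tcp_rot: [-97.9, 89.9, -102.7]
contact_force: [1.1, -0.5, -0.6]
finger_gap: 1.001
```

```bash
python3 - <<'E'
from h import *
c=robot.camera("wrist");cv2.imwrite("pics/w15c.png",cv2.resize(c["color"][0:250,230:410,::-1],None,fx=2.4,fy=2.4))
for (x,y),h in zip(((.4896,.1074),(.4969,.1871),(.5039,.2665),(.5111,.3464)),(.036,.048,.06,.072)):
    print([np.round((np.array(proj(c,(x,y,.015+q)))-[230,0])*2.4,1) for q in(0,h)])
E
```

```text
[array([211.4, 563. ]), array([211.3, 588.7])]
[array([212.2, 444.4]), array([212.3, 468.8])]
[array([212.7, 312.3]), array([212.8, 326.1])]
[array([213.5, 162.7]), array([213.9, 151.4])]
```

View pics/w15c.png

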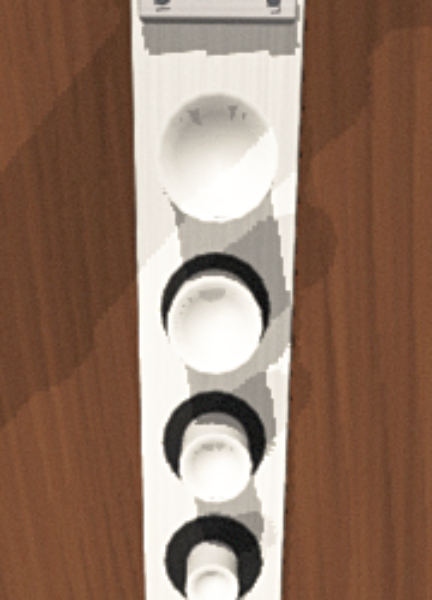

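Request:
{"fn": "jog_arm", "kwargs": {"rows": [[0,0,0,0,1],[0,0,0,0,1],[0,0,0,0,1]]}}

```text
time: 30.3
tcp_pos: [0.5007, 0.2334, 0.3167]
tcp_rot: [135.3, 90.0, 130.4]
contact_force: [0.1, -0.2, -0.9]
finger_gap: 1.004
```

```bash
python3 -c "
from bench import robot
print(robot.sign_off())"
```

```text
the job is handed in; nothing more can be done
None
```

All four white inserts are standing on the pads in order, xs, s, m, l, with xs on the pad next to the handle. I let go of them all and handed the job in at about 30 s. The sign-off reports no verdict.

- **Centring:** In the last wrist and scene pictures each insert stands upright within about 3 mm of its pad's centre. The limit is 12 mm.
- **Disagreement:** By eye in the top view, l looked about 6 mm off its pad, towards the handle. The wrist picture taken after that showed about 2–3 mm off, and the scene view showed it about 1 pixel off.
- **Not measured:** I judged "at rest" from the pictures and did not measure speed. The arm was stopped clear above the inserts with the gripper open. I did not touch the red, turquoise and yellow look-alikes.

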